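# Chock the washed dough rollers on the drain board and send it to dry

### The job

Lay every washed wooden roller from the drip tray across the sloping drain board, each one resting against a rubber chock on its downhill side, so that it stays put when let go and does not roll down to the front lip. When all are chocked, push the board by its black tab along the rail until it is fully home against the stop at the drying station, the rollers still resting on their chocks, then press the bell plunger right down to its stop to call for collection. Leave the other things on the table where they are.

Things in the scene. Friction and masses are not known exactly. Their poses are not given: they have to be found in the camera images.
- roller1_mid (a point): Beech roller (dough moulder), one of up to three alike: solid cylinder 44 mm in diameter, 56 mm long, dark steel bore end in each face, about 0.2 kg; lies on its side in the drip tray at first (None from the start: absent). Point: its centre. x axis: along the roller, from end face to end face; y and z turn as it rolls. Unchocked, it rolls down the deck.
- roller2_mid (a point): Beech roller (dough moulder), one of up to three alike: solid cylinder 44 mm in diameter, 56 mm long, dark steel bore end in each face, about 0.2 kg; lies on its side in the drip tray at first (None from the start: absent). Point: its centre. x axis: along the roller, from end face to end face; y and z turn as it rolls. Unchocked, it rolls down the deck.
- roller3_mid (a point): Beech roller (dough moulder), one of up to three alike: solid cylinder 44 mm in diameter, 56 mm long, dark steel bore end in each face, about 0.2 kg; lies on its side in the drip tray at first (None from the start: absent). Point: its centre. x axis: along the roller, from end face to end face; y and z turn as it rolls. Unchocked, it rolls down the deck.
- chock1_mid (a point): Black rubber chock, one of three alike, 0.16 kg, 40 mm wide (y): upright block 25 mm long (x), 36 mm tall, with a 35 degree ramp 18 mm tall running down to a toe at +x. Point: centre of the block, 18 mm over the underside; x points to the toe, 38 mm ahead. A roller on the ramp has its centre 45 mm ahead (x) of this point. It stays put on the sloping deck.
- chock2_mid (a point): Black rubber chock, one of three alike, 0.16 kg, 40 mm wide (y): upright block 25 mm long (x), 36 mm tall, with a 35 degree ramp 18 mm tall running down to a toe at +x. Point: centre of the block, 18 mm over the underside; x points to the toe, 38 mm ahead. A roller on the ramp has its centre 45 mm ahead (x) of this point. It stays put on the sloping deck.
- chock3_mid (a point): Black rubber chock, one of three alike, 0.16 kg, 40 mm wide (y): upright block 25 mm long (x), 36 mm tall, with a 35 degree ramp 18 mm tall running down to a toe at +x. Point: centre of the block, 18 mm over the underside; x points to the toe, 38 mm ahead. A roller on the ramp has its centre 45 mm ahead (x) of this point. It stays put on the sloping deck.
- deck_mid (a point): Sloping aluminium drain board (carrier), 150 mm (x) by 320 mm (y). Point: centre of its upper surface. Axes: x up the slope (away from the robot, 9 degrees), y along the rail to the drying station, z square to the surface. Low edge: lip 14 mm tall, inner face at x = -67 mm; high edge: lip 8 mm tall at +69 mm; ends open. Unchocked rollers roll down to the low lip.
- push_tab (a point): Black push tab, 45 mm wide along the slope, 12 mm thick, standing up to 62 mm above the deck at the deck's end away from the drying station. Point: on its outer face (the face to push, looking to -y of the deck), 42 mm above the deck surface, in the middle of its width. Axes as those of the deck.
- deck (a joint): Travel of the drain board along its rail: 0 to 0.03 at the loading station, 0.14 m against the end stop at the drying station. Load it there, below 0.07. Friction about 3 N; stays where it is left.
- plunger_top (a point): Top of the brass plunger head (20 mm in diameter) of a counter bell with a steel dome 68 mm in diameter; the head's top is 54 mm above the table when up. Point: centre of the head's top; pressed straight down.
- plunger (a joint): Bell plunger: 0 up, 0.008 m fully down at its stop; spring, about 1 N to start and 4.5 N at the stop; springs back up.
- tray: Fixed shallow steel drip tray, 175 mm (x) by 280 mm (y), walls 14 mm tall and 4 mm thick, floor 4 to 5 mm thick; origin: centre of its underside on the table.
- bowl: Steel bowl, 120 mm across, 55 mm tall, a bystander; origin: at its underside.
- brush: Brush lying flat, about 200 mm long, a bystander; origin: at its underside.
- scraper: Bench scraper lying flat: steel blade 75 by 110 mm with a black round handle 20 mm thick, a bystander; origin: at its underside.
- timer: White kitchen timer, 45 by 60 by 58 mm, a bystander; origin: at its underside.
- cutter: Round steel pastry cutter ring, 60 mm across, 35 mm tall, a bystander; origin: at its underside.
Things that resemble listed ones, but are neither listed nor needed, are in the scene too. What is shaped like the part that bears roller1_mid but orange is not meant.

How it is judged (in metres and radians):
On the way, in this order (a step that is already met when the one before it is completed fails the run):
1. every roller present lies on the drain board at the loading station, against a chock, let go and at rest (x of roller1_mid in the frame of deck_mid between -0.034 and 0.06 m and y of roller1_mid in the frame of deck_mid between -0.155 and 0.155 m and z of roller1_mid in the frame of deck_mid between 0.017 and 0.029 m and angle between the x axis of each of roller1_mid, roller2_mid, roller3_mid and the y axis of deck_mid, either way round below 0.3 rad and (contact force between roller1 and chock1 above 0.02 N or contact force between roller1 and chock2 above 0.02 N or contact force between roller1 and chock3 above 0.02 N) and linear speed of each of roller1, roller2, roller3 below 0.03 m/s and contact force between each of roller1, roller2, roller3 and the fingers below 0.1 N and x of roller2_mid in the frame of deck_mid between -0.034 and 0.06 m and y of roller2_mid in the frame of deck_mid between -0.155 and 0.155 m and z of roller2_mid in the frame of deck_mid between 0.017 and 0.029 m and (contact force between roller2 and chock1 above 0.02 N or contact force between roller2 and chock2 above 0.02 N or contact force between roller2 and chock3 above 0.02 N) and x of roller3_mid in the frame of deck_mid between -0.034 and 0.06 m and y of roller3_mid in the frame of deck_mid between -0.155 and 0.155 m and z of roller3_mid in the frame of deck_mid between 0.017 and 0.029 m and (contact force between roller3 and chock1 above 0.02 N or contact force between roller3 and chock2 above 0.02 N or contact force between roller3 and chock3 above 0.02 N) and value of joint deck below 0.07 m), for 0.3 s.
2. the drain board is home at the drying station (value of joint deck above 0.133 m), for 0.2 s.
3. the bell plunger is pressed down to its stop with the board home (value of joint plunger above 0.0065 m and value of joint deck above 0.133 m), for 0.02 s.
At the end, for the whole second after the job is handed in: Each roller lies across the drain board (within 17 degrees) touching a chock, its centre at deck x from -34 to 60 mm (clear of the front lip), at rest and let go; the board is within 7 mm of its end stop; the plunger was pressed to within 1.5 mm of its stop and is up again (x of roller1_mid in the frame of deck_mid between -0.034 and 0.06 m and y of roller1_mid in the frame of deck_mid between -0.155 and 0.155 m and z of roller1_mid in the frame of deck_mid between 0.017 and 0.029 m and angle between the x axis of each of roller1_mid, roller2_mid, roller3_mid and the y axis of deck_mid, either way round below 0.3 rad and (contact force between roller1 and chock1 above 0.02 N or contact force between roller1 and chock2 above 0.02 N or contact force between roller1 and chock3 above 0.02 N) and linear speed of each of roller1, roller2, roller3 below 0.03 m/s and contact force between each of roller1, roller2, roller3 and the fingers below 0.1 N and x of roller2_mid in the frame of deck_mid between -0.034 and 0.06 m and y of roller2_mid in the frame of deck_mid between -0.155 and 0.155 m and z of roller2_mid in the frame of deck_mid between 0.017 and 0.029 m and (contact force between roller2 and chock1 above 0.02 N or contact force between roller2 and chock2 above 0.02 N or contact force between roller2 and chock3 above 0.02 N) and x of roller3_mid in the frame of deck_mid between -0.034 and 0.06 m and y of roller3_mid in the frame of deck_mid between -0.155 and 0.155 m and z of roller3_mid in the frame of deck_mid between 0.017 and 0.029 m and (contact force between roller3 and chock1 above 0.02 N or contact force between roller3 and chock2 above 0.02 N or contact force between roller3 and chock3 above 0.02 N) and value of joint deck above 0.133 m and value of joint plunger below 0.003 m).
It fails at once if a bystander is shoved more than 40 mm or knocked over (distance of any of bowl, brush, scraper, timer, cutter from where it was at the start of the episode above 0.04 m or angle between any of bowl, brush, scraper, timer, cutter's own z axis and vertical above 0.5 rad).
Of roller1, roller2, roller3 only 2 to 3 are there at a start; the rules pass over those that are not, and their reading is None.
At some moment in a run one of chock1, chock2, chock3, roller1, roller2, roller3 may be knocked a few centimetres aside while the robot is not near it.
It also fails if it takes over 210 s, if anything falls off the work surface, if the arm or the gripper's body presses on something with over 40 N, if the wrist force passes 120 N, or if a joint passes its speed limit or range.

### The arm

A 6-joint arm with a two-finger parallel gripper is mounted at the origin on the work surface. World frame = base frame: x ahead of the robot, y to its left, z up, the work surface at z = 0. Lengths are in mm, angles in degrees, forces in N, time in s.
With the tool pointing down it reaches from about 275 to 850 mm from the base axis. Payload 5.2 kg.
Tool frame: the origin (TCP) lies at the very end of the fingers, on their centre line; the grasp point (between the pads) lies 19 mm behind it (bot.grasp_offset is the distance from the TCP to the grasp point, in mm); z points along the fingers, y is the direction in which the jaws open and shut (so a half turn about z gives the same grasp; the last joint's range is limited). The gripper opens to 85 mm and grips with 20 to 120 N. Pads are 22 mm wide; open, the fingers measure 114 mm over their backs; the gripper's body (76 mm by 85 mm) begins 54 mm behind the grasp point. The pads swing forward as they close: fully open they stand 13 mm farther back than shut.
Start: joints at [54.213, 14.817, 87.949, -0, 77.235, -11.62], TCP at [225.151, 501.809, 231.31] pointing down, gripper open.
Joint ranges: [-179.93, 179.93], [-52.35, 119.4], [10.71, 147.94], [-69.91, 249.91], [12.55, 155.21], [-178.61, 178.61]. Speed limits (degrees/s): [147.25, 147.25, 180, 180, 180, 180].

### API

Orientations are given as a 3x3 rotation matrix whose columns are the frame's x, y, z axes.
In Python, from rig import bot gives the robot as it stands. Calls block until the motion is done:
- bot.reach(position, orientation): joint-space move of the TCP to a pose.
- bot.line_to(position, rotation=None, velocity=150, threshold=None): straight line of the TCP; rotation=None keeps the orientation; velocity is the mean speed in mm/s. With threshold (N) it stops when the force on the tool has changed by that much, and returns True; else False.
- bot.move_joints(angles): joint-space move.
- bot.gripper_to(opening, grip_force=None): opening from 0.0 (shut) to 1.0 (fully open); grip_force is the grip in N (None keeps the last); returns when the fingers have stopped.
- bot.pause(seconds).
- bot.inverse_kinematics(position, orientation): joint angles nearest the present ones, or None.
- bot.read_camera(name): name is "scene" or "top" or "wrist"; returns a dict with "pixels" (480x640x3 uint8, blue, green, red), "z_map" (480x640 float32, mm along the optical axis (not along the pixel's ray), 0 where there is no reading), "mtx" (3x3 intrinsics, pixels), "k1" (the pictures are not rectified: a ray, as slopes to the right and down, at radius r is drawn at 1 + k1 r^2 times it, then the intrinsics apply), "xyz" and "attitude" of the camera in the world; the wrist camera has in their place "T_tool_cam" (4x4, takes a point from camera to tool coordinates, whose origin is the TCP and whose axes are the flange's). Camera axes: x right, y down, z forward; pixel columns grow to the right and rows downward; lengths in mm; the calibration is good to about 2 mm. A picture is of the moment at which its call begins: read the wrist's pose just before it.
A pose or a line that the arm cannot do raises bot.IKError and nothing moves.
- bot.hand_in(): hands the job in, once; it reports no verdict.
Trained networks look in a picture, given as the dict that the camera call returned (one of the last four; its "shot" number tells which), for a name from the list of things; names that differ only in an ending like _2 or _b are one class to them, and where a whole thing is asked for, a point or a joint stands for the part that bears it (a point fixed in the world has none). Each returns a list of dicts, best first, with "conf" (0 to 1); they miss things now and then, are a little off and sometimes report something else, mostly with a low value. They report only what shows in the picture. A call takes as long as a camera call. They do not tell look-alikes from the thing itself.
- bot.boxes_of(query, picture): "xyz" ([x, y, z] in mm, in world coordinates, good to about 4 mm: the middle of the surface that is visible of it).
Readings, each from a call of its own:
- bot.get_clock(): time.
- bot.get_q(): joint angles.
- bot.get_dq(): joint speeds.
- bot.get_effort(): joint torques, N m.
- bot.get_eef_pos(): TCP position.
- bot.get_ee_rot(): TCP orientation.
- bot.get_wrist_force(): force on the tool from outside, world axes, zero at the start.
- bot.get_torque(): the same for the moment, N m.
- bot.get_grip_width(): opening from 0.0 (shut) to 1.0 (fully open).
Only numpy, scipy, OpenCV 4.12 (cv2) and the standard library are available. Lean on these libraries where they do the work, as an engineer would, in place of code of your own. Each camera call takes 0.05 s, during which the arm holds its last target.

## Working session

There is one attempt and no reset: what is moved stays moved. The work goes in short steps, each a Python script; the robot and the scene stay as the last script left them, time stands still between calls to the robot, and variables do not carry over. Pictures are saved under pics/ and viewed, and the job is handed in when it is done.

```bash
ls; mkdir -p pics
cat > h.py <<'E'
import numpy as np, cv2
from rig import bot
def uv2w(p,u,v,z=None):
    K=np.array(p["mtx"]);k1=p["k1"]
    xd=(u-K[0,2])/K[0,0]; yd=(v-K[1,2])/K[1,1]
    rd=np.hypot(xd,yd); r=rd
    for _ in range(20): r=rd/(1+k1*r*r)
    s=r/rd if rd>0 else 1
    if z is None: z=float(np.median(p["z_map"][int(v)-1:int(v)+2,int(u)-1:int(u)+2]))
    return np.array(p["attitude"])@(np.array([xd*s,yd*s,1])*z)+np.array(p["xyz"])
def cloud(p):
    K=np.array(p["mtx"]);k1=p["k1"]
    v,u=np.mgrid[0:480,0:640]
    xd=(u-K[0,2])/K[0,0]; yd=(v-K[1,2])/K[1,1]
    rd=np.hypot(xd,yd); r=rd.copy()
    for _ in range(20): r=rd/(1+k1*r*r)
    s=np.where(rd>0,r/np.maximum(rd,1e-9),1)
    z=p["z_map"]
    P=np.stack([xd*s*z,yd*s*z,z],-1)
    W=P@np.array(p["attitude"]).T+np.array(p["xyz"])
    W[z==0]=np.nan
    return W
E
cat > s1.py <<'E'
from h import *
for c in ["scene","top"]:
    p=bot.read_camera(c); cv2.imwrite(f"pics/{c}0.png",p["pixels"])
    np.savez(f"{c}0.npz",**{k:p[k] for k in ["pixels","z_map","mtx","k1","xyz","attitude"]})
    print(c,np.round(p["xyz"]),np.round(p["attitude"],2).tolist(),p["k1"])
    for q in ["roller1_mid","chock1_mid","deck","push_tab","plunger_top","tray","bowl","brush","scraper","timer","cutter"]:
        print(q,[(np.round(d["xyz"]).astype(int).tolist(),round(d["conf"],2)) for d in bot.boxes_of(q,p)])
print(bot.get_clock())
E
python3 s1.py
```

```text
pics
scene [1134.  415. 1041.] [[-0.54, 0.64, -0.55], [0.84, 0.39, -0.37], [-0.02, -0.66, -0.75]] 0.009948053826999669
roller1_mid [([323, 178, 39], 0.89), ([321, 391, 32], 0.84), ([220, 275, 40], 0.76), ([469, 217, 42], 0.59)]
chock1_mid [([456, -362, 13], 0.93)]
deck [([655, -100, 50], 0.73)]
push_tab [([652, -97, 48], 0.97), ([328, 286, 52], 0.25)]
plunger_top [([470, 72, 55], 0.39)]
tray [([488, 308, 5], 0.8), ([523, -512, 29], 0.63)]
bowl [([524, -512, 32], 0.76)]
brush [([650, 414, 14], 0.72)]
scraper [([407, -512, 7], 0.94), ([469, 74, 57], 0.75), ([327, 288, 54], 0.55)]
timer [([326, 289, 50], 0.88)]
cutter [([392, 73, 19], 0.58), ([467, 69, 56], 0.38)]
top [ 278.  -73. 1416.] [[0.01, -0.99, 0.13], [-1.0, -0.0, 0.02], [-0.02, -0.13, -0.99]] -0.03756541667713319
roller1_mid [([207, 274, 38], 0.8), ([312, 388, 42], 0.54), ([457, 207, 45], 0.5), ([309, 170, 39], 0.5), ([647, -106, 50], 0.43)]
chock1_mid [([648, -104, 53], 0.55), ([454, -372, 29], 0.46)]
deck [([651, -106, 50], 0.67)]
push_tab [([650, -104, 46], 0.58), ([474, 286, 42], 0.56)]
plunger_top []
tray [([468, 288, 3], 0.95)]
bowl [([547, -503, 22], 0.82), ([476, 288, 42], 0.44)]
brush [([641, 407, 20], 0.73)]
scraper [([409, -521, 8], 0.82), ([650, -103, 42], 0.44)]
timer [([313, 272, 47], 0.55)]
cutter [([407, -523, 12], 0.74)]
1.2
```

View pics/scene0.png

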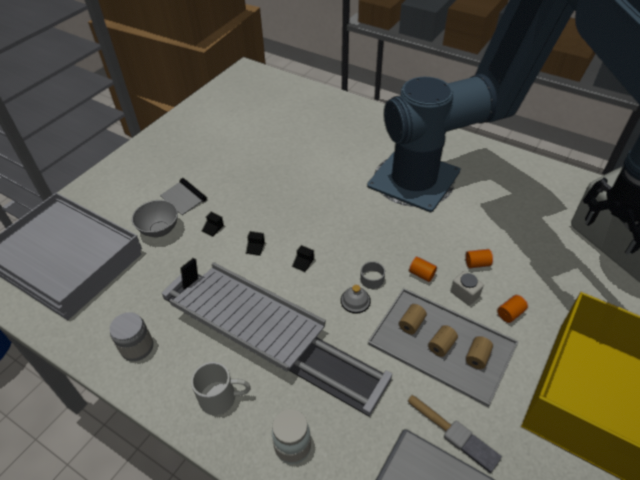

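View pics/top0.png

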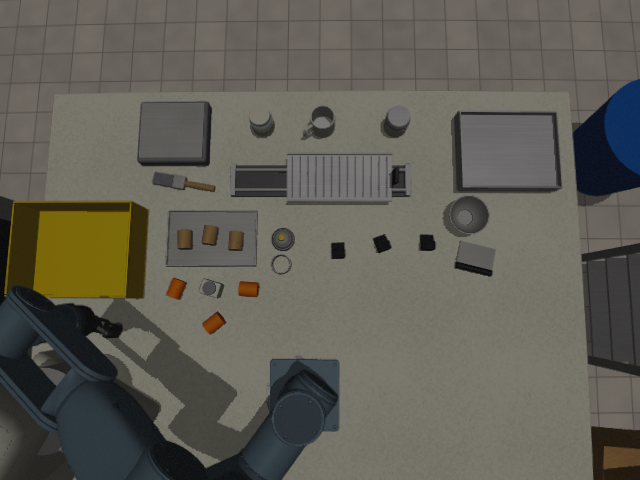

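Three beech rollers lie in the tray (top px (185,239), (210,235), (236,240)). The three orange ones outside the tray, at (176,288), (248,289) and (213,322), are decoys. The black chocks are at top px (338,250), (382,243) and (427,242). Next I'll take close wrist views.

```bash
cat >> h.py <<'E'
def Rdown(yaw):  # tool z down; tool y (jaw) at angle yaw (deg) from world y
    a=np.radians(yaw); y=np.array([-np.sin(a),np.cos(a),0]); z=np.array([0,0,-1.]); x=np.cross(y,z)
    return np.stack([x,y,z],1)
def wrist(name=None):
    T=np.eye(4); T[:3,:3]=bot.get_ee_rot(); T[:3,3]=bot.get_eef_pos()
    p=dict(bot.read_camera("wrist")); M=T@np.array(p["T_tool_cam"])
    p["attitude"]=M[:3,:3]; p["xyz"]=M[:3,3]
    if name: cv2.imwrite(f"pics/{name}.png",p["pixels"])
    return p
E
python3 - <<'E'
from h import *
print(np.round(bot.get_ee_rot(),2).tolist())
p=wrist(); print(np.round(p["T_tool_cam"],3).tolist())
for yw in (0,180): print(yw,bot.inverse_kinematics([480,250,300],Rdown(yw)),bot.inverse_kinematics([650,-150,300],Rdown(yw)))
E
```

```text
[[-0.91, 0.41, 0.0], [0.41, 0.91, -0.0], [-0.0, 0.0, -1.0]]
[[-0.0, -0.961, -0.275, 69.998], [1.0, -0.0, -0.001, 1.735], [0.0, -0.275, 0.961, -142.851], [0.0, 0.0, 0.0, 1.0]]
0 [ 1.56983476e+01  1.17972830e+01  8.23184164e+01 -2.54444375e-14
  8.58843006e+01 -7.43016524e+01] [-2.25555390e+01  2.55580701e+01  6.30193724e+01 -2.54444375e-14
  9.14225575e+01 -1.12555539e+02]
180 [ 1.56983476e+01  1.17972830e+01  8.23184164e+01 -2.54444375e-14
  8.58843006e+01  1.05698348e+02] [-2.25555390e+01  2.55580701e+01  6.30193724e+01 -2.54444375e-14
  9.14225575e+01  6.74444610e+01]
```

Run:
```python
from h import *
bot.reach([440,290,260],Rdown(0))
p=wrist("w_tray"); W=cloud(p); np.savez("w_tray.npz",W=W,px=p["pixels"])
for q in ["roller1_mid","tray"]: print(q,[(np.round(d["xyz"]).astype(int).tolist(),round(d["conf"],2)) for d in bot.boxes_of(q,p)])
bot.reach([430,-250,260],Rdown(0))
p=wrist("w_ch"); W=cloud(p); np.savez("w_ch.npz",W=W,px=p["pixels"])
for q in ["chock1_mid"]: print(q,[(np.round(d["xyz"]).astype(int).tolist(),round(d["conf"],2)) for d in bot.boxes_of(q,p)])
bot.reach([600,-100,300],Rdown(0))
p=wrist("w_deck"); W=cloud(p); np.savez("w_deck.npz",W=W,px=p["pixels"])
print(bot.get_clock())
```

```text
roller1_mid [([452, 220, 45], 0.83), ([312, 389, 39], 0.82), ([314, 175, 40], 0.63), ([457, 296, 4], 0.19)]
tray [([454, 294, 6], 0.63)]
chock1_mid [([448, -373, 31], 0.95)]
5.575
```

```bash
python3 -c "
import cv2,numpy as np
a=[cv2.resize(cv2.imread(f'pics/{n}.png'),(400,300)) for n in ['w_tray','w_ch','w_deck']]
cv2.imwrite('pics/m1.png',np.vstack([np.hstack(a[:2]),np.hstack([a[2],a[2]*0])]))"
```

```text
(no output)
```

View pics/m1.png

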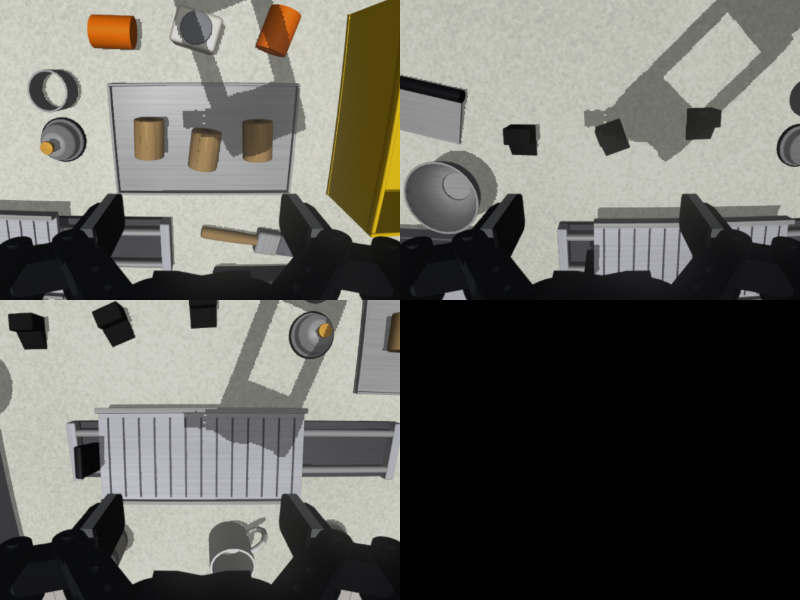

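```bash
cat > blobs.py <<'E'
from h import *
def blobs(W,lo,hi,box,mn=60):
    x0,x1,y0,y1=box
    m=(W[...,2]>lo)&(W[...,2]<hi)&(W[...,0]>x0)&(W[...,0]<x1)&(W[...,1]>y0)&(W[...,1]<y1)
    n,L,st,_=cv2.connectedComponentsWithStats(m.astype(np.uint8),connectivity=4)
    out=[]
    for i in range(1,n):
        if st[i,4]<mn: continue
        P=W[L==i]; r=cv2.minAreaRect(P[:,:2].astype(np.float32))
        out.append((r,P,L==i)); print(st[i,4],np.round(r[0],1),np.round(r[1],1),round(r[2],1),"zmax",round(np.percentile(P[:,2],98),1),"top xy",np.round(P[P[:,2]>np.percentile(P[:,2],90)].mean(0),1))
    return out
E
python3 - <<'E'
from blobs import *
W=np.load("w_tray.npz")["W"]
print("rollers");blobs(W,27,60,(380,560,170,420)); 
print("tray wall"); blobs(W,9,18,(350,600,100,450),200)
W=np.load("w_ch.npz")["W"]
print("chk");blobs(W,6,50,(380,530,-420,-90)); print("top");blobs(W,29,50,(380,530,-420,-90))
W=np.load("w_deck.npz")["W"]
print("chk");blobs(W,6,50,(380,530,-420,-90)); print("bell");blobs(W,45,70,(400,540,0,120),20)
E
```

```text
rollers
3066 [456.9 216.1] [42.3 56.8] 88.1 zmax 48.7 top xy [455.3 215.6  48.4]
3096 [460.2 372.5] [56.7 42.9] 3.1 zmax 48.6 top xy [459.7 372.9  48.3]
3040 [474.1 295.7] [43.6 56.7] 82.4 zmax 48.7 top xy [473.5 295.5  48.4]
tray wall
4443 [466.8 295. ] [175.3 281.1] 0.0 zmax 15.6 top xy [444.  290.1  15.4]
chk
1681 [ 428.8 -103.7] [44.4 30. ] 3.3 zmax 37.6 top xy [ 419.3 -104.7   37.3]
1892 [ 450.  -232.7] [43.4 40.1] 20.6 zmax 37.5 top xy [ 441.7 -235.3   37.2]
2047 [ 454.2 -369.9] [41.  43.3] 88.7 zmax 37.5 top xy [ 443.9 -370.8   37.2]
top
989 [ 419.6 -104.2] [25.9 30. ] 3.7 zmax 37.7 top xy [ 419.4 -104.6   37.5]
1282 [ 441.6 -235.8] [25.1 40.1] 20.4 zmax 37.5 top xy [ 441.6 -235.1   37.3]
1256 [ 445.2 -369.8] [40.8 25.1] 89.0 zmax 37.7 top xy [ 443.3 -371.4   37.4]
chk
1061 [ 437.9 -103.6] [26.  27.3] 0.4 zmax 37.4 top xy [ 428.8 -104.5   37. ]
2550 [ 450.6 -232. ] [44.5 41. ] 20.8 zmax 37.8 top xy [ 441.8 -234.2   37.5]
2415 [ 454.1 -369.3] [41.9 43.8] 87.2 zmax 37.7 top xy [ 445.7 -368.4   37.4]
bell
422 [465.8  72.7] [19.  18.9] 12.8 zmax 55.8 top xy [465.3  72.8  55.6]
```

View pics/w_ch.png

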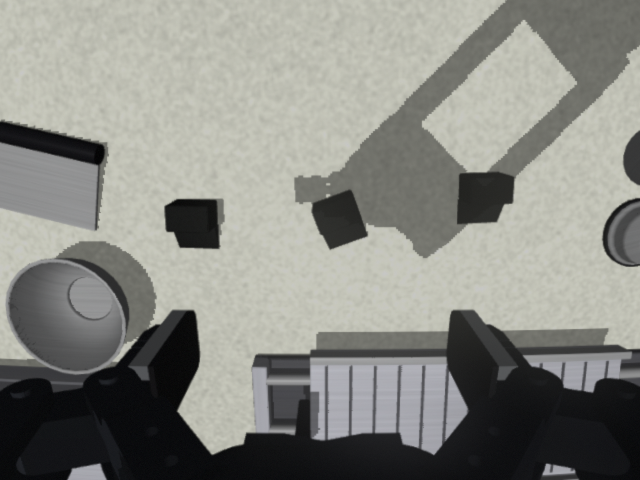

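View pics/w_deck.png

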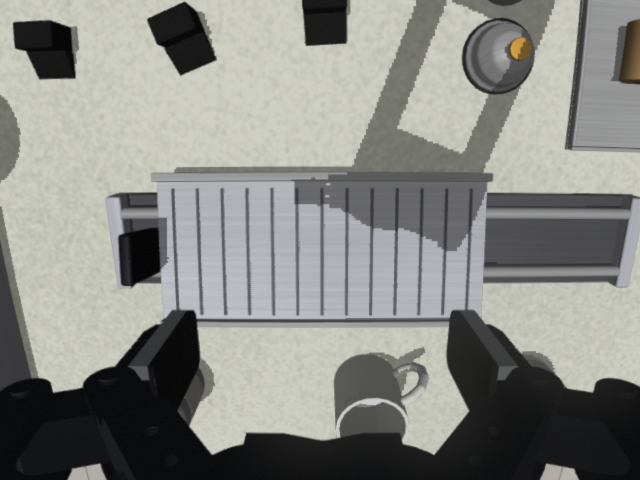

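```bash
cat > deckfit.py <<'E'
from blobs import *
def deckfit(W):
    m=(W[...,0]>590)&(W[...,0]<720)&(W[...,1]>-220)&(W[...,1]<20)&(W[...,2]>20)&(W[...,2]<90)
    P=W[m]
    for _ in range(6):
        A=np.c_[P[:,:2],np.ones(len(P))]; c,*_=np.linalg.lstsq(A,P[:,2],rcond=None)
        r=P[:,2]-A@c; P=P[np.abs(r)<max(1.5,2*r.std())]
    print("slope deg x",np.degrees(np.arctan(c[0])),"y",np.degrees(np.arctan(c[1])),"z@650,-100",c@[650,-100,1],r.std())
    # all points near plane
    r=W[...,2]-(W[...,:2]@c[:2]+c[2])
    near=(np.abs(r)<2)&(W[...,0]>540)&(W[...,0]<780)&(W[...,1]>-330)&(W[...,1]<120)&(W[...,2]>20)
    n,L,st,_=cv2.connectedComponentsWithStats(near.astype(np.uint8)); i=1+np.argmax(st[1:,4]); Q=W[L==i]
    print("near",np.round(np.percentile(Q,[0.2,1,99,99.8],axis=0),1).tolist())
    for n_,lo,hi in(("lowlip",9,17),("highlip",5,11),("tab",30,66)):
        b=(r>lo)&(r<hi)&(W[...,0]>540)&(W[...,0]<760)&(W[...,1]>-330)&(W[...,1]<120)&(W[...,2]>25)
        print(n_); blobs(np.where(b[...,None],W,np.nan),0,200,(500,800,-400,200),30)
    return c
E
python3 - <<'E'
from deckfit import *
W=np.load("w_deck.npz")["W"]; deckfit(W)
d=np.load("scene0.npz"); p={k:d[k] for k in d}; p["k1"]=float(p["k1"]); print("SCENE"); deckfit(cloud(p))
W=np.load("w_ch.npz")["W"]
print("chk");blobs(W,6,50,(380,530,-420,-60)); print("top");blobs(W,29,50,(380,530,-420,-60))
E
```

```text
slope deg x 9.138162159716295 y 0.0005538054582600976 z@650,-100 47.98807477858766 0.6867008055933848
near [[585.2, -259.8, 36.6], [586.3, -257.1, 37.3], [718.2, 56.0, 59.3], [719.5, 58.7, 60.3]]
lowlip
3024 [ 579.3 -100.1] [  8.4 319.4] 0.0 zmax 52.4 top xy [ 580.3 -103.8   52.2]
158 [ 648.4 -260. ] [43.5  5.1] 6.0 zmax 66.5 top xy [ 663.8 -259.8   65.9]
highlip
37 [ 633.8 -261.6] [18.5  7. ] 26.1 zmax 57.2 top xy [ 639.6 -259.8   56.6]
42 [ 658.2 -260. ] [26.4  1.4] 0.4 zmax 61.1 top xy [ 665.4 -259.7   60.6]
1691 [721.  -98.9] [  7.6 248.6] 0.1 zmax 69.1 top xy [721.2 -98.   68.8]
tab
1434 [ 643.3 -265.5] [12.9 48.2] 89.8 zmax 112.7 top xy [ 656.  -265.5  112. ]
SCENE
slope deg x 9.300414306872012 y -0.09127499022885514 z@650,-100 47.65537047283172 1.3299853753669886
near [[584.0, -265.1, 35.7], [585.8, -261.4, 36.5], [714.5, 53.6, 59.0], [716.0, 55.1, 59.7]]
lowlip
304 [ 581.2 -156. ] [ 11.9 218.6] 0.3 zmax 53.3 top xy [ 582.9 -172.1   52.9]
166 [581.6   4.8] [101.   11.2] 89.6 zmax 52.7 top xy [5.831e+02 2.000e-01 5.230e+01]
highlip
34 [ 586.3 -186.2] [41.2  6.3] 87.6 zmax 48.1 top xy [ 584.8 -190.4   47.9]
80 [ 723.4 -228.3] [ 8.1 69.7] 0.6 zmax 70.1 top xy [ 724.  -222.9   69.8]
33 [585.1 -42. ] [43.   3.7] 88.5 zmax 47.7 top xy [585.2 -39.1  47.4]
303 [723.5 -68.7] [  9.7 247.7] 0.1 zmax 70.3 top xy [724.2 -65.6  70.1]
tab
235 [ 645.5 -270.1] [48.7 16.3] 0.4 zmax 112.6 top xy [ 657.  -269.   111.8]
chk
2193 [428.5 -98.4] [44.4 40.4] 3.7 zmax 37.6 top xy [419.3 -99.7  37.3]
1892 [ 450.  -232.7] [43.4 40.1] 20.6 zmax 37.5 top xy [ 441.7 -235.3   37.2]
2047 [ 454.2 -369.9] [41.  43.3] 88.7 zmax 37.5 top xy [ 443.9 -370.8   37.2]
top
1325 [419.1 -98.9] [26.  40.2] 4.5 zmax 37.8 top xy [419.4 -98.9  37.5]
1282 [ 441.6 -235.8] [25.1 40.1] 20.4 zmax 37.5 top xy [ 441.6 -235.1   37.3]
1256 [ 445.2 -369.8] [40.8 25.1] 89.0 zmax 37.7 top xy [ 443.3 -371.4   37.4]
```

```bash
cat >> h.py <<'E'
a9=np.radians(9.0)
ex=np.array([np.cos(a9),0,np.sin(a9)]); ey=np.array([0,1.,0]); ez=np.array([-np.sin(a9),0,np.cos(a9)])
D0=np.array([651.,-100.,46.5])
def dk(x,y,z): return D0+x*ex+y*ey+z*ez
RD0=np.stack([-ex,ey,-ez],1); RD180=np.stack([ex,-ey,-ez],1)
def w2d(P): d=np.asarray(P)-D0; return np.array([d@ex,d@ey,d@ez])
def place_chock(cx,cy,ang,dx,dy):
    R=Rdown(ang)
    bot.gripper_to(60/85,40); bot.reach([cx,cy,130],R); bot.line_to([cx,cy,40],velocity=200); bot.line_to([cx,cy,4],velocity=60)
    bot.gripper_to(0.0,40); w=bot.get_grip_width()*85; print("grip mm",w)
    if w<35: return False
    bot.line_to([cx,cy,160],velocity=200)
    bot.reach(dk(dx,dy,110),RD0); print("held",bot.get_grip_width()*85)
    bot.line_to(dk(dx,dy,20),velocity=150)
    print("touch",bot.line_to(dk(dx,dy,1.5),velocity=20,threshold=5), np.round(w2d(bot.get_eef_pos()),1))
    bot.gripper_to(56/85); bot.line_to(dk(dx,dy,110),velocity=200)
    return True
E
python3 - <<'E'
from h import *
print(place_chock(419.2,-98.8,4,-22,5)); print(bot.get_clock())
E
```

```text
grip mm 39.280368119240755
held 39.49822224106126
touch True [-22.2   5.    6. ]
True
12.7333
```

```bash
python3 - <<'E'
from h import *
print(place_chock(441.6,-235.6,20.5,-22,-86)); print(bot.get_clock())
print(place_chock(444.8,-370,-1.5,-22,96)); print(bot.get_clock())
bot.reach([590,-100,300],Rdown(0))
p=wrist("w_d2"); np.savez("w_d2.npz",W=cloud(p),px=p["pixels"])
E
python3 - <<'E'
from deckfit import *
W=np.load("w_d2.npz")["W"]; D=(W-D0-[0,0,1.6])@np.stack([ex,ey,ez],1)
print("top");blobs(D,29,45,(-80,80,-150,150)); print("all");blobs(D,6,45,(-60,60,-150,150))
print("left on table");blobs(W,6,45,(380,530,-420,-60))
E
```

```text
grip mm 39.18127271682358
held 38.985465651852735
touch True [-22.2 -86.    6. ]
True
19.5833
grip mm 39.462921744931194
held 39.191983583229955
touch True [-22.2  96.    6. ]
True
27.2833
top
1267 [-23.5   6.3] [39.1 24.9] 89.9 zmax 37.5 top xy [-23.1   7.1  37.3]
1257 [-23.3 -84.6] [40.2 24.4] 89.8 zmax 37.4 top xy [-22.7 -84.2  37.3]
1300 [-22.5  97.2] [25.1 40. ] 0.1 zmax 37.3 top xy [-22.5  97.5  37.1]
all
1905 [-13.7   6.4] [39.6 44.1] 89.3 zmax 37.4 top xy [-22.9   5.8  37.1]
2035 [-14.  -84.6] [40.1 43.4] 89.7 zmax 37.3 top xy [-23.3 -84.2  37.1]
2059 [-13.6  97.2] [40.1 42.9] 89.8 zmax 37.2 top xy [-22.4  97.5  36.9]
left on table
```

View pics/w_d2.png

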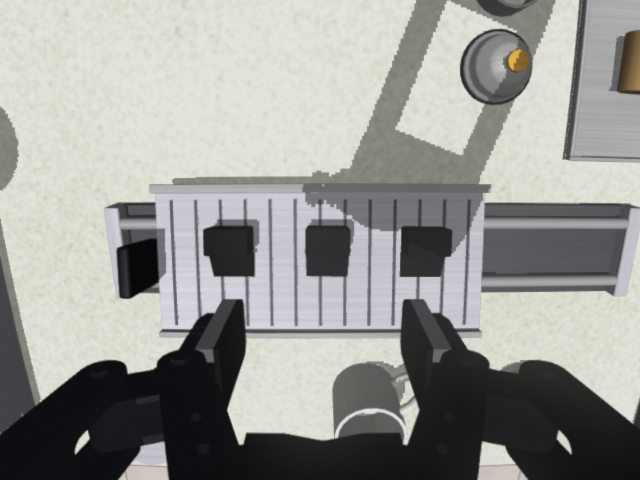

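All three chocks stand on the deck at px (229,250), (328,250) and (426,250), with their ramps uphill. Next come the rollers, and I'll look at the tray again before each grasp.

```bash
sed -i 's/D0=np.array.*/D0=np.array([651.,-100.,47.5])/' h.py
cat > rol.py <<'E'
from blobs import *
def look_tray(n):
    bot.gripper_to(1.0); bot.reach([430,290,260],Rdown(0)); p=wrist(n); W=cloud(p); im=p["pixels"]
    B=blobs(W,29,60,(375,565,140,450),300); out=[]
    for (c,s,a),P,m in B:
        b,g,r=im[m].mean(0); a=a if s[0]>s[1] else a+90
        a=(a+90)%180-90
        print("col",int(r),int(g),int(b),"axis",round(a,1))
        if 50<max(s)<62 and 36<min(s)<48: out.append((c[0],c[1],a))
    return out
def place_roller(x,y,a,dy,dxr=25,zc=26.5):
    R=Rdown(a+90); h=zc-16
    bot.gripper_to(78/85,40); bot.reach([x,y,140],R); bot.line_to([x,y,50],velocity=200); bot.line_to([x,y,h],velocity=60)
    bot.gripper_to(0.0,40); w=bot.get_grip_width()*85; print("grip mm",w)
    if w<50: return False
    bot.line_to([x,y,180],velocity=200)
    bot.reach(dk(dxr,dy,110),RD180); print("held",bot.get_grip_width()*85)
    bot.line_to(dk(dxr,dy,30),velocity=150)
    print("touch",bot.line_to(dk(dxr,dy,5),velocity=20,threshold=4), np.round(w2d(bot.get_eef_pos()),1))
    bot.gripper_to(64/85); bot.pause(0.3); bot.line_to(dk(dxr,dy,110),velocity=150)
    return True
def look_deck(n):
    bot.reach([590,-100,300],Rdown(0)); p=wrist(n); W=cloud(p); np.savez(n+".npz",W=W)
    D=(W-D0-[0,0,1.6])@np.stack([ex,ey,ez],1)
    print("rollers/chocks >25");blobs(D,25,60,(-80,80,-150,150))
E
python3 - <<'E'
from rol import *
o=look_tray("w_t2"); o.sort(key=lambda t:t[1])
x,y,a=o[0]; print(place_roller(x,y,a,5)); look_deck("w_d3"); print(bot.get_clock())
E
```

```text
2985 [457.1 215.8] [41.6 56.7] 87.9 zmax 48.7 top xy [457.8 215.5  48.3]
3011 [460.1 372.6] [56.9 42.8] 2.5 zmax 48.6 top xy [458.3 373.   48.3]
2947 [474.2 295.7] [42.8 56.8] 83.0 zmax 48.6 top xy [473.1 295.9  48.3]
col 136 112 77 axis -2.1
col 104 87 62 axis 2.5
col 136 112 79 axis -7.0
grip mm 55.08298101123655
held 55.323707319706976
touch True [24.8  5.1  7.6]
True
rollers/chocks >25
1260 [-23.4 -84.4] [39.5 24.7] 89.5 zmax 36.3 top xy [-22.8 -85.   36.2]
1280 [-23.4   6.3] [39.3 25. ] 89.8 zmax 36.5 top xy [-23.4   6.8  36.2]
1305 [-22.7  97.3] [39.9 25.1] 89.7 zmax 36.4 top xy [-22.1  97.3  36.2]
2866 [21.8  6.2] [56.  43.4] 89.6 zmax 43.6 top xy [21.7  6.1 43.3]
43.7667
```

View pics/w_d3.png

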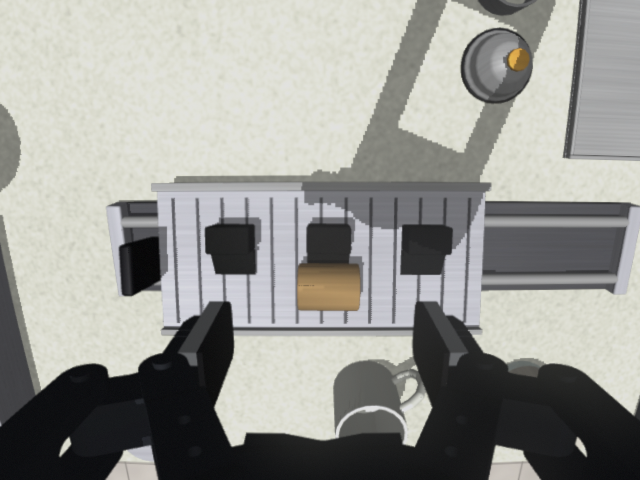

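The first roller rests on the middle chock (px (330,287)), 45 mm ahead of the chock centre, aligned and with its z right.

Run:
```python
from rol import *
o=look_tray("w_t3"); o.sort(key=lambda t:t[1])
x,y,a=o[0]; print(place_roller(x,y,a,-86)); look_deck("w_d4"); print(bot.get_clock())
o=look_tray("w_t4"); o.sort(key=lambda t:t[1])
x,y,a=o[0]; print(place_roller(x,y,a,96)); look_deck("w_d5"); print(bot.get_clock())
```

```text
3014 [460.2 372.6] [56.6 42.9] 2.7 zmax 48.7 top xy [460.  372.9  48.3]
2950 [474.3 295.7] [43.  56.8] 82.8 zmax 48.6 top xy [473.1 295.9  48.3]
col 103 86 61 axis 2.7
col 134 111 78 axis -7.2
grip mm 55.62454325655342
held 54.963409878248825
touch True [ 24.8 -85.9   7.7]
True
rollers/chocks >25
1305 [ -29.5 -100.5] [25.2 41.2] 23.5 zmax 36.4 top xy [-29.6 -99.   36.2]
1271 [-23.6   6.2] [24.8 39.3] 0.0 zmax 36.5 top xy [-23.6   5.5  36.2]
1305 [-22.7  97.4] [40.5 25.2] 89.8 zmax 36.5 top xy [-23.1  97.6  36.2]
2722 [ 20.3 -84.7] [43.1 56.4] 0.8 zmax 43.7 top xy [ 20.6 -84.   43.3]
2862 [21.8  6.4] [56.1 43.6] 89.6 zmax 43.6 top xy [21.7  6.7 43.3]
58.8083
3010 [460.2 372.7] [56.8 42.7] 3.7 zmax 48.7 top xy [458.9 373.   48.3]
col 102 85 61 axis 3.7
grip mm 55.22401701758488
held 55.01520014245965
touch True [24.8 96.   7.8]
True
rollers/chocks >25
1303 [ -29.6 -100.4] [25.2 40.9] 23.5 zmax 36.4 top xy [ -29.5 -101.3   36.1]
1279 [-23.6   6.3] [24.9 39.3] 0.2 zmax 36.5 top xy [-22.8   7.8  36.2]
1304 [-22.6  97.3] [40.1 25.3] 89.6 zmax 36.4 top xy [-22.3  97.3  36.2]
2712 [ 20.7 -84.5] [43.6 56.5] 0.3 zmax 43.7 top xy [ 20.6 -85.4  43.4]
2860 [21.8  6.3] [55.9 43.7] 89.7 zmax 43.6 top xy [21.8  6.8 43.3]
2677 [22.  97.3] [42.2 56.5] 0.3 zmax 43.7 top xy [22.8 98.4 43.4]
74.425
```

View pics/w_d5.png

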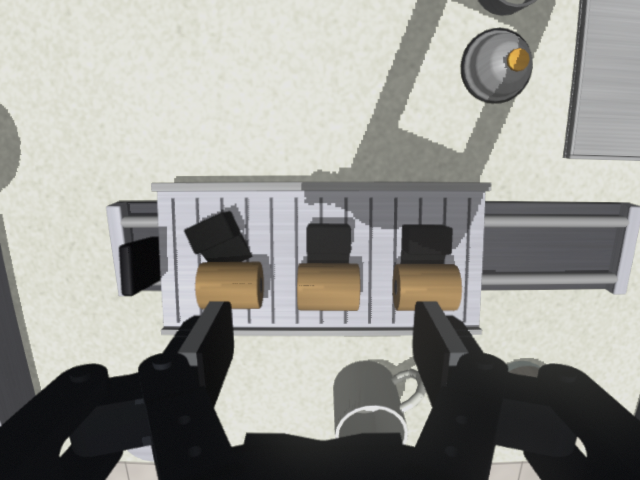

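The left chock (px (218,236)) was knocked about 16 mm aside and turned 23°, so its roller touches only one corner of the toe. I'll put that roller back in the tray, reset the chock and lay the roller again.

Run:
```python
from rol import *
bot.gripper_to(66/85,40)
bot.reach(dk(20.5,-85.5,110),RD180); bot.line_to(dk(20.5,-85.5,40),velocity=150); bot.line_to(dk(20.5,-85.5,6),velocity=50)
bot.gripper_to(0.0,40); print("grip",bot.get_grip_width()*85)
bot.line_to(dk(20.5,-85.5,110),velocity=150)
R=Rdown(90); bot.reach([466,240,140],R); print("held",bot.get_grip_width()*85)
bot.line_to([466,240,40],velocity=150); print(bot.line_to([466,240,8],velocity=25,threshold=4),bot.get_eef_pos())
bot.gripper_to(72/85); bot.pause(.3); bot.line_to([466,240,140],velocity=150)
# chock
look_deck("w_d6"); print(bot.get_clock())
```

```text
grip 55.139762823006635
held 55.570762030425996
True [465.83807703 239.94417846   9.97008019]
rollers/chocks >25
1303 [ -29.5 -100.5] [25.2 40.9] 23.5 zmax 36.4 top xy [ -29.1 -100.9   36.2]
1277 [-23.3   6.2] [40.  25.2] 89.4 zmax 36.4 top xy [-23.7   5.3  36.2]
1311 [-22.6  97.3] [25.2 40.3] 0.0 zmax 36.5 top xy [-23.4  97.3  36.2]
2884 [21.8  6.2] [55.9 43.5] 89.3 zmax 43.6 top xy [21.5  7.2 43.3]
2706 [22.1 97.1] [42.4 56.5] 0.1 zmax 43.7 top xy [22.7 97.4 43.4]
88.05
```

Run:
```python
from rol import *
t=np.radians(23.5); c,s=np.cos(t),np.sin(t); xa=c*ex+s*ey; ya=-s*ex+c*ey
R=np.stack([-xa,ya,-ez],1); g=(-28.3,-101.8)
bot.gripper_to(54/85,40)
bot.reach(dk(*g,100),R); bot.line_to(dk(*g,45),velocity=150); bot.line_to(dk(*g,5),velocity=50)
bot.gripper_to(0.0,40); print("grip",bot.get_grip_width()*85)
bot.line_to(dk(*g,50),velocity=100)
bot.reach(dk(-22,-86,50),RD0); print(bot.line_to(dk(-22,-86,1),velocity=20,threshold=5),w2d(bot.get_eef_pos()))
bot.gripper_to(56/85); bot.line_to(dk(-22,-86,110),velocity=200)
o=look_tray("w_t5"); print(o)
x,y,a=o[0]; print(place_roller(x,y,a,-86)); look_deck("w_d7"); print(bot.get_clock())
```

```text
grip 38.76991563247993
True [-22.02187298 -86.04165742   5.59564884]
3024 [465.5 241.4] [56.7 43.4] 0.3 zmax 48.6 top xy [465.2 241.4  48.4]
col 133 110 77 axis 0.3
[(465.5028381347656, 241.3939971923828, 0.2861277163028717)]
grip mm 55.09386455209429
held 55.279649827609454
touch True [ 24.8 -85.9   7.6]
True
rollers/chocks >25
1293 [-23.7 -84.3] [25.  39.5] 0.2 zmax 36.4 top xy [-23.4 -84.   36.2]
1272 [-23.6   6.3] [39.3 24.9] 89.8 zmax 36.4 top xy [-22.9   5.5  36.2]
1306 [-22.6  97.4] [40.4 25.1] 89.7 zmax 36.4 top xy [-23.   98.   36.2]
2664 [ 20.7 -84.4] [56.3 41.6] 89.3 zmax 43.7 top xy [ 21.6 -85.4  43.4]
2870 [21.9  6.2] [56.  43.7] 89.6 zmax 43.6 top xy [22.   7.9 43.3]
2669 [22.5 97.1] [56.3 42.7] 89.7 zmax 43.7 top xy [22.5 99.5 43.4]
110.7167
```

View pics/w_d7.png

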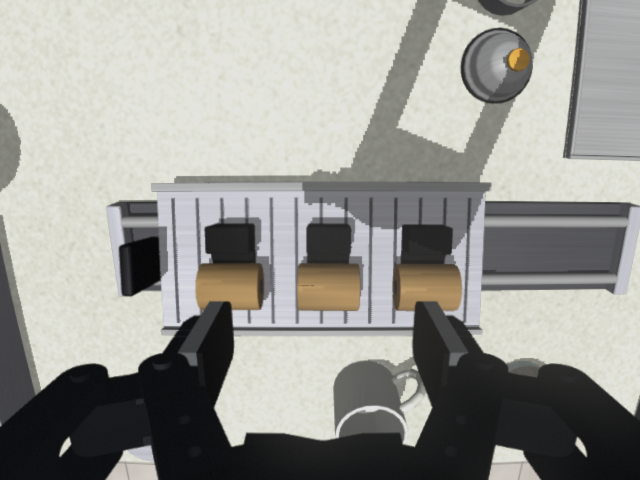

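All three rollers now sit on their chocks, 45 mm ahead of each chock centre. Next I'll push the tab.

Run:
```python
from rol import *
bot.gripper_to(0.0,40)
R=Rdown(90)
bot.reach([644,-310,200],R); bot.line_to([644,-310,80],velocity=150)
print(bot.get_wrist_force())
print("contact",bot.line_to([644,-265,80],velocity=25,threshold=2.0),bot.get_eef_pos(),bot.get_wrist_force())
y0=bot.get_eef_pos()[1]
print("stop",bot.line_to([644,y0+155,80],velocity=45,threshold=14),bot.get_eef_pos(),bot.get_wrist_force())
print("moved",bot.get_eef_pos()[1]-y0,bot.get_clock())
```

```text
[0.50012903 1.00027324 0.22245673]
contact True [ 643.71720376 -284.1642858    79.40819419] [-0.79919184  0.62742862 -0.63201608]
stop True [ 643.70571608 -155.28016917   79.50013829] [ 0.65155792 -0.48486802  0.46290902]
moved 128.88411663022836 119.5583
```

Run:
```python
from rol import *
print("again",bot.line_to([643.7,-145,80],velocity=20,threshold=14),bot.get_eef_pos())
y=bot.get_eef_pos()[1]
bot.line_to([643.7,y-30,80],velocity=60); bot.line_to([643.7,y-30,220],velocity=150)
bot.reach([590,20,300],Rdown(0)); p=wrist("w_d8"); W=cloud(p)
D=(W-D0-[0,0,1.6])@np.stack([ex,ey,ez],1)
blobs(D,25,60,(-80,80,-50,300)); print("tab");blobs(D,30,66,(-40,40,-100,-10))
print(bot.get_clock())
```

```text
again True [ 643.39006597 -155.41271294   79.00215095]
1255 [-23.7  45.4] [25.2 39.9] 0.4 zmax 36.4 top xy [-22.7  45.1  36.2]
1280 [-23.4 136. ] [39.4 25.3] 89.9 zmax 36.4 top xy [-23.6 137.   36.2]
1280 [-22.7 227.3] [40.4 25.5] 89.2 zmax 36.4 top xy [-22.1 227.8  36.2]
861 [ -1.  -31.8] [45.4  9.3] 8.3 zmax 59.6 top xy [ -1.1 -32.   59.2]
2872 [21.  45.5] [41.7 56.6] 0.4 zmax 43.6 top xy [21.8 44.6 43.3]
2277 [ 21.8 136.2] [56.1 43.6] 89.4 zmax 43.7 top xy [ 20.9 139.4  43.3]
2903 [ 22.4 227.5] [43.  56.8] 0.4 zmax 43.7 top xy [ 22.6 227.   43.3]
tab
1353 [ -0.5 -36.1] [44.9 12.8] 0.3 zmax 62.2 top xy [  1.3 -36.3  61.9]
125.3333
```

View pics/w_d8.png

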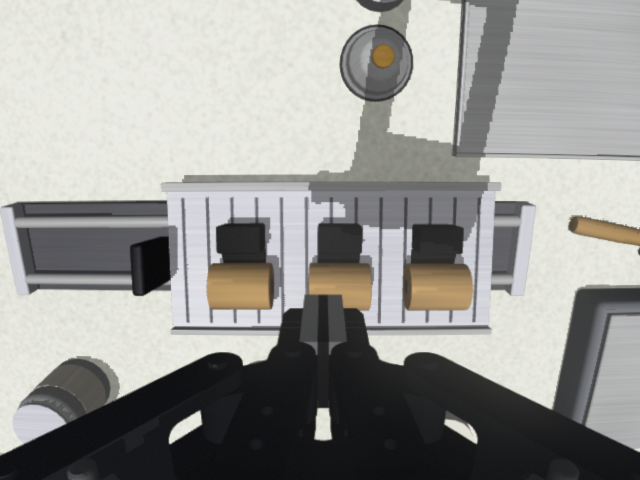

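The rollers are still on their chocks and the board has moved 130 mm. I'll do one firmer push to check it's against the stop, then press the bell.

Run:
```python
from rol import *
R=Rdown(90)
bot.reach([643.7,-190,220],R); bot.line_to([643.7,-190,80],velocity=150)
print("firm",bot.line_to([643.7,-135,80],velocity=20,threshold=24),bot.get_eef_pos())
y=bot.get_eef_pos()[1]
bot.line_to([643.7,y-30,80],velocity=60); bot.line_to([643.7,y-30,220],velocity=150)
bot.reach([420,73,250],Rdown(0)); p=wrist("w_bell"); W=cloud(p)
blobs(W,45,70,(400,540,0,130),20)
print(bot.get_clock())
```

```text
firm True [ 643.5524366  -155.52816109   79.78767147]
416 [464.9  73.1] [18.9 19.3] 15.1 zmax 55.4 top xy [463.6  74.3  55.3]
137.3417
```

Run:
```python
from rol import *
bot.gripper_to(0.0); bot.reach([466,72,120],Rdown(0)); bot.line_to([466,72,62],velocity=100)
print(bot.line_to([466,72,41],velocity=20,threshold=12),bot.get_eef_pos(),bot.get_wrist_force())
bot.pause(0.2); print(bot.get_eef_pos(),bot.get_wrist_force())
bot.line_to([466,72,150],velocity=100)
bot.reach([590,20,300],Rdown(0)); p=wrist("w_d9"); W=cloud(p)
D=(W-D0-[0,0,1.6])@np.stack([ex,ey,ez],1)
blobs(D,25,60,(-80,80,-50,300)); print("bell");blobs(W,45,70,(400,540,0,130),20)
bot.reach([450,0,300],Rdown(0))
p=bot.read_camera("scene"); cv2.imwrite("pics/scene9.png",p["pixels"]); print(bot.get_clock())
```

```text
True [466.1878507   71.98014169  45.97543741] [-1.35051142  0.38157495  8.14057043]
[466.19715753  72.00104392  45.98602717] [-1.26328107  0.16628093  7.8305784 ]
1301 [-23.9  45.4] [24.7 40. ] 0.1 zmax 36.4 top xy [-23.5  43.8  36.2]
1266 [-23.8 136.1] [40.1 24.6] 89.4 zmax 36.5 top xy [-24.3 136.6  36.3]
1313 [-22.9 227.4] [40.5 24.9] 89.6 zmax 36.5 top xy [-23.  225.8  36.3]
905 [ -1.1 -31.9] [45.6 10.8] 10.3 zmax 59.8 top xy [ -2.5 -32.3  59.3]
2917 [21.  45.5] [41.7 56.6] 0.1 zmax 43.6 top xy [22.3 46.1 43.4]
2122 [ 21.  136.4] [55.8 41.5] 89.8 zmax 43.6 top xy [ 20.6 141.5  43.4]
2882 [ 22.8 227.3] [56.7 43.7] 88.8 zmax 43.6 top xy [ 22.7 227.2  43.3]
bell
443 [465.5  73.1] [19.3 19.2] 43.8 zmax 55.9 top xy [464.2  73.9  55.7]
142.6333
```

View pics/scene9.png

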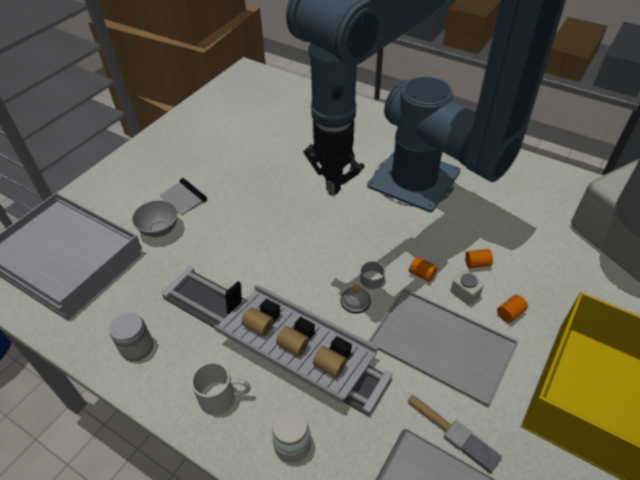

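```bash
python3 -c "
from rig import bot
print(bot.hand_in())"
```

```text
the job is handed in; nothing more can be done
None
```

The job is done and handed in at about 143 s; `hand_in` gives no verdict, so I can't confirm it passed. All three beech rollers rest on their chocks, the board is home and the bell has been rung.

- **Rollers and chocks:** each roller lies across the board at deck x of about 21–23 mm, 45 mm ahead of its chock and within about 1° of square. I measured this again after the push and after the bell.
- **Knocked chock:** the chock nearest the tab was knocked about 16 mm aside and turned 23° mid-run. I put its roller back in the tray, reset the chock and laid the roller again; the check after that was good.
- **Board:** the push moved it 130 mm, and a firmer push (24 N) didn't move it any further. I don't have a direct reading of the board's position, so "home" comes from that rigid stop.
- **Bell:** I pressed the plunger down to 46 mm, its full 8 mm travel, with 8 N. The camera then showed it up again.
- **Other things:** the bystanders and orange look-alikes appear unmoved in the final picture; I didn't measure them. No checks failed.

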